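# Restock the fitted stationery tray

### The arm

A 6-joint arm with a two-finger parallel gripper is mounted at the origin on a cart in front of the work surface, level with it; the furniture and walls round the work are solid. World frame = base frame: x ahead of the robot, y to its left, z up, the work surface at z = 0. Lengths are in m, angles in rad, forces in N, time in s.
With the tool pointing down it reaches from about 0.225 to 0.875 m from the base axis. Payload 3.4 kg.
Tool frame: the origin (TCP) lies at the very end of the fingers, on their centre line; the grasp point (between the pads) lies 19 mm behind it; z points along the fingers, y is the line along which they close (so a half turn about z gives the same grasp; the last joint's range is limited). The gripper opens to 85 mm and grips with 20 to 120 N. Pads are 22 mm wide; open, the fingers measure 114 mm over their backs; the gripper's body (76 mm by 85 mm) begins 54 mm behind the grasp point. The pads swing forward as they close: fully open they stand 13 mm farther back than shut.
Start: joints at [1.124, 0.276, 1.505, -0, 1.361, -0.121], TCP at [0.184, 0.545, 0.231] pointing down, gripper open.
Joint ranges: [-2.89, 2.89], [-0.75, 2.08], [0.22, 2.7], [-1.18, 4.32], [0.11, 2.71], [-2.7, 2.7]. Speed limits (rad/s): [2.57, 2.57, 3.14, 3.14, 3.14, 3.14].

### API

Orientations are given as a unit quaternion [w, x, y, z].
In Python, from rig import get_state, optics, sign_off gives the robot as it stands.
- The arm moves only by the tool send_rows, never from a script. Its argument "increments" is a list of rows, each an object with "gripper": the gripper's target within -1 to 1 (shut at 1, half-way at 0, fully open at -1); "linear": the shift along the world's x, y, z in m, a list of three; "delta_rot": the turn, a rotation vector about the world's x, y, z in rad, a list of three. In form: [{"gripper": gripper, "linear": [dx, dy, dz], "delta_rot": [rx, ry, rz]}, ...]. A call has 1 to 8 rows; each row is the pose to reach, as a shift and turn from the pose commanded when the call began; what a row does not reach only later rows make up. A row lasts 1/10 s, in which the tool goes at most 50 mm and 8.59 degrees, less where a joint would pass 70% of its speed; a pose out of reach is approached as far as the arm can. A call with a gripper value outside its range is refused whole. The fingers move at their own pace and stop on an object; "newtons" is the grip in N (left out, the last holds). Time passes only in rows, so rows that repeat a pose let the fingers close. It gives the time, the measured TCP pose, the force, the opening and the grip force at its end, in the units of the state.
- get_state(): the state, without advancing time (a new reading comes with each control period).
- optics.get_image(name): name is "scene" or "top" or "wrist"; returns a dict with "pixels" (400x640x3 uint8, blue, green, red), "K" (3x3 intrinsics, pixels), "rvec" (rotation vector, rad) and "tvec" (3), from world to camera coordinates, as OpenCV has them; the wrist camera has in their place "T_tool_cam" (4x4, takes a point from camera to tool coordinates, whose origin is the TCP and whose axes are the flange's). Camera axes: x right, y down, z forward; pixel columns grow to the right and rows downward; lengths in m; the calibration is good to about 2 mm. A picture is of the moment at which its call begins: read the wrist's pose just before it. There is no depth.
- sign_off(): hands the job in; it is judged then, once.
The state is a dict: "clock": time; "qpos": joint angles; "qd": joint speeds; "effort": joint torques, N m; "position": TCP position; "ee_rot": TCP orientation; "contact_force": force on the tool from outside, world axes, zero at the start; "moment": the same for the moment, N m; "width": finger opening in m; "gripper_force": force on a finger pad.
Only numpy, scipy, OpenCV 4.12 (cv2) and the standard library are available. Lean on these libraries where they do the work, as an engineer would, in place of code of your own. Each camera call takes 0.05 s, during which the arm holds its last target. There are 200 camera calls.

### The job

Put the shared stationery tray back in order: set the stapler, the tape dispenser, the thick marker and the rubber stamp with the rectangular foot each into the insert whose recess is cut to its outline, down flat on the floor of the recess and the same way up as it stood on the desk. The thin ballpoint pen and the stamp with the round foot are not part of the set and fit none of the recesses: leave them where they are.

Things in the scene. Friction and masses are not known exactly. Their poses are not given: they have to be found in the camera images.
- stapler_center (a point): Desk stapler, closed, 36 wide (its x) x 152 long (its y) x 41 mm high, 0.23 kg; the point is its centre, 20.5 mm above its underside. z up. Its upper arm, between 26 and 40 mm above the underside, is 22 mm wide and runs the whole length: take it there, across its x, at the middle. It does not open.
- tape_dispenser_center (a point): Weighted tape dispenser with a roll of tape, foot 52 (x) x 120 (y) x 20 mm, 75 mm high in all, 0.38 kg; the point is its centre, 37.5 mm above its underside. z up. The roll's two side cheeks are 36 mm apart over their outsides (x) and stand between y = +5 and +45 mm, 20 to 60 mm above the underside: take it there, across its x, at y = +20 mm; a firm grip of about 40 N keeps it level.
- marker_center (a point): Thick felt marker lying down, 15 wide (x) x 121 long (y) x 14 mm high, 20 g (not the one far off beside the monitor); the point is its centre, 7 mm above its underside. z up.
- square_stamp_center (a point): Rubber stamp with a rectangular foot, 28 (x) x 52 (y) x 24 mm, and a wooden handle above it with a round knob 26 mm across between 44 and 74 mm above the underside (take it by the knob); 50 g; the point is its centre, 37 mm above its underside. z up.
- pen_center (a point): Thin ballpoint pen lying down, 11 (x) x 146 (y) x 9 mm, the point is its centre, 4.5 mm above its underside. It does not belong in the tray: leave it lying.
- round_stamp_center (a point): Rubber stamp with a round foot 50 mm across and a wooden handle, 74 mm high; the point is its centre, 37 mm above its underside. It does not belong in the tray: leave it standing.
- stapler_insert_seat (a point): Stapler's insert: one of four grey inserts with dark recesses, each 74 (x) x 176 (y) mm, side by side along x in any order in a fixed shallow wooden tray whose rim is 18 mm above the desk. The point is the centre of the floor of its recess, 6 mm above the desk; the recess is 52 (x) x 168 (y) mm, 7 mm deep, open above. z up.
- tape_insert_seat (a point): Tape dispenser's insert, as the stapler's: the point is the centre of the floor of its recess, 6 mm above the desk; recess 68 (x) x 137 (y) mm, 7 mm deep. z up.
- marker_insert_seat (a point): Marker's insert; the point is the centre of its bed, 11 mm above the desk; recess 32 (x) x 137 (y) mm, 6 mm deep. A groove 64 mm wide (along y), 5 mm below the bed, crosses the whole insert under the marker's middle for the fingers. Inserts next door are 13 mm above the desk, a seated tape dispenser or stamp 80 mm, in a low gripper's way: put flat things in first. z up.
- stamp_insert_seat (a point): Rectangular stamp's insert, as the others: the point is the centre of the floor of its recess, 6 mm above the desk; recess 44 (x) x 68 (y) mm, 7 mm deep. z up.

How it is judged:
By the outcome, as a careful person would: the job done as asked, in the order asked, and still so for the second after the job is handed in, with the robot touching nothing.
It also fails if it takes over 125 s, if anything falls off the work surface, if the arm or the gripper's body presses on something with over 40 N, if the wrist force passes 120 N, or if a joint passes its speed limit or range.

## Working session

There is one attempt and no reset: what is moved stays moved. The work goes in short steps, Python scripts to look and compute and a tool call to move; the robot and the scene stay as the last step left them, time stands still between calls to the robot, and variables do not carry over. Pictures are saved under pics/ and viewed, at most 14 in all, crops included, and the job is handed in when it is done.

Besides the shell and the picture viewer there is one more tool, called in YAML: its name, and indented under it one key for each argument. send_rows: Moves the arm, as the interface text tells. Its arguments: {"type":"object","properties":{"increments":{"type":"array"},"newtons":{"type":"number"}},"required":["increments"]}

```bash
mkdir -p pics; ls; cat > h.py <<'E'
import numpy as np, cv2
from rig import get_state, optics, sign_off
from scipy.spatial.transform import Rotation as R
def grab(name,fn=None):
    s=get_state(); d=optics.get_image(name)
    if fn: cv2.imwrite('pics/'+fn,d['pixels'])
    K=np.array(d['K'])
    if 'rvec' in d:
        M=cv2.Rodrigues(np.array(d['rvec'],float))[0]; t=np.array(d['tvec'],float).ravel()
    else:
        q=s['ee_rot']; T=np.eye(4);T[:3,:3]=R.from_quat([q[1],q[2],q[3],q[0]]).as_matrix();T[:3,3]=s['position']
        C=np.linalg.inv(T@np.array(d['T_tool_cam'])); M=C[:3,:3];t=C[:3,3]
    return d['pixels'],(K,M,t)
def back(cam,uv,z):
    K,M,t=cam; c=-M.T@t
    uv=np.atleast_2d(np.array(uv,float))
    r=(M.T@np.linalg.inv(K)@np.c_[uv,np.ones(len(uv))].T).T
    return c+r*((z-c[2])/r[:,2])[:,None]
def proj(cam,P):
    K,M,t=cam; p=(K@(M@np.atleast_2d(np.array(P,float)).T+t[:,None])).T
    return p[:,:2]/p[:,2:]
E
python3 -c "
from h import *
import pickle
c={}
for n in('top','scene','wrist'):
    p,c[n]=grab(n,n+'0.png'); print(n,-c[n][1].T@c[n][2],c[n][0][0,0])
pickle.dump(c,open('cams.pkl','wb'))
s=get_state();print(s)"
```

```text
pics
top [ 0.48048556 -0.04221922  1.44506995] 389.60940852301644
scene [ 0.10689655 -0.67768999  0.68666099] 375.75688312965
wrist [0.11089616 0.56912414 0.37364041] 302.31739533832905
{'clock': 0.15, 'qpos': array([ 1.12398092e+00,  2.76481265e-01,  1.50582962e+00,  2.37583970e-05,
        1.36069160e+00, -1.21024345e-01]), 'qd': array([ 0.00024566, -0.00229594, -0.00352454, -0.00075361, -0.00182055,
       -0.00038472]), 'effort': array([ 4.99703310e-04, -4.17144692e+01, -2.46032614e+01, -2.62734902e-04,
        7.71173160e-03,  3.08256597e-05]), 'position': array([0.183878  , 0.54440419, 0.2306255 ]), 'ee_rot': array([-2.08612236e-04,  1.62178492e-01,  9.86761187e-01, -6.73438853e-04]), 'contact_force': array([-0.5227664 , -0.2910206 , -0.47709358]), 'moment': array([-0.02980344,  0.00758425, -0.03141129]), 'gripper_force': 0.0, 'width': 0.08536213630053431}
```

View pics/top0.png

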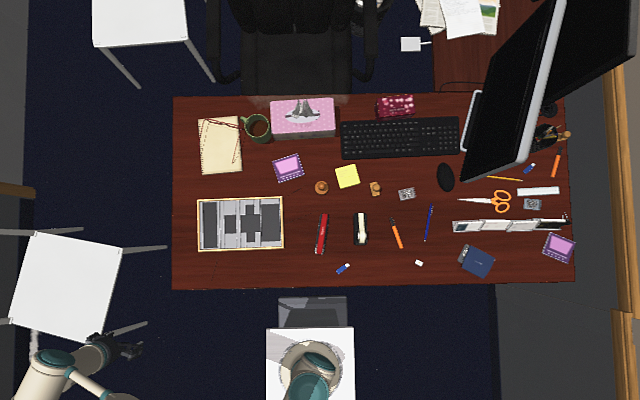

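View pics/scene0.png

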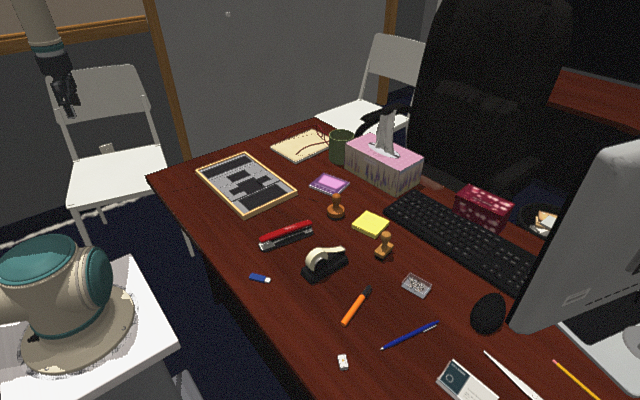

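```bash
python3 -c "
from h import *
import pickle
c=pickle.load(open('cams.pkl','rb'))['top']
for n,u,z in [('stapler',(322,234),.03),('tape',(360,229),.03),('marker',(397,233),.01),('pen',(429,222),.005),('stL',(321,187),.03),('stR',(376,188),.03),('tray',(240,223),.01),('trayTL',(198,198),.018),('trayBR',(283,250),.018)]:
    print(n,back(c,u,z).round(3))
im=cv2.imread('pics/top0.png')[170:270,190:440]
cv2.imwrite('pics/crop.png',cv2.resize(im,None,fx=3.2,fy=3.2,interpolation=cv2.INTER_CUBIC))"
```

```text
stapler [[ 0.492 -0.054  0.03 ]]
tape [[ 0.507 -0.192  0.03 ]]
marker [[ 0.49 -0.33  0.01]]
pen [[ 0.529 -0.451  0.005]]
stL [[ 0.663 -0.054  0.03 ]]
stR [[ 0.656 -0.255  0.03 ]]
tray [[0.538 0.247 0.01 ]]
trayTL [[0.632 0.399 0.018]]
trayBR [[0.436 0.089 0.018]]
```

View pics/crop.png

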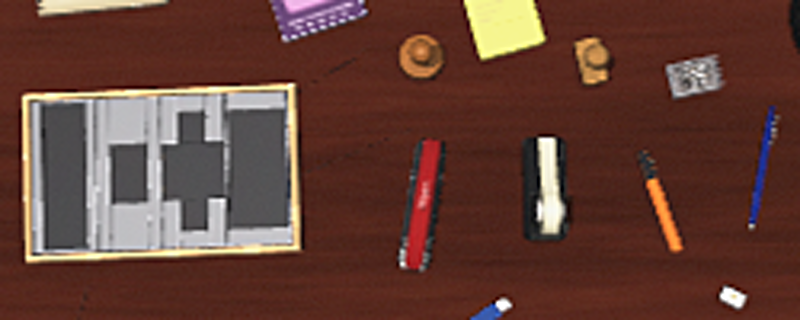

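View pics/wrist0.png

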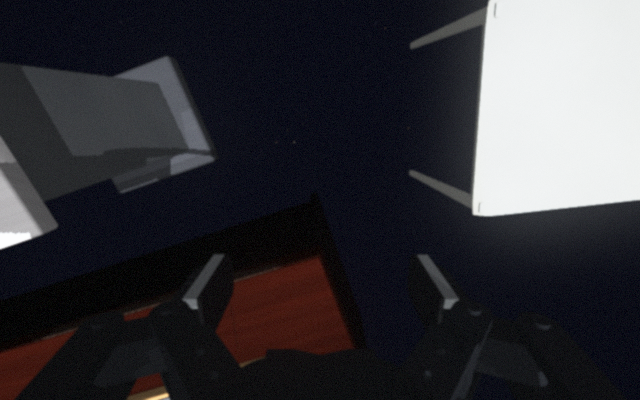

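```bash
python3 -c "
from h import *
d=optics.get_image('wrist');T=np.array(d['T_tool_cam']);print(T.round(4))
th=np.pi/2
for tcp in [(.56,.247,.25),(.52,-.1,.3)]:
    W=np.eye(4);W[:3,:3]=np.array([[-np.sin(th),np.cos(th),0],[np.cos(th),np.sin(th),0],[0,0,-1]]);W[:3,:3]=np.array([[-1,0,0],[0,1,0],[0,0,-1]]);W[:3,3]=tcp
    C=np.linalg.inv(W@T);cam=(np.array(d['K']),C[:3,:3],C[:3,3])
    print(back(cam,[(0,0),(639,0),(0,399),(639,399),(320,200),(320,330)],0).round(3))
"
```

```text
[[ 2.000e-04 -9.536e-01 -3.010e-01  7.710e-02]
 [ 1.000e+00  0.000e+00  6.000e-04 -1.000e-04]
 [-6.000e-04 -3.010e-01  9.536e-01 -1.431e-01]
 [ 0.000e+00  0.000e+00  0.000e+00  1.000e+00]]
[[ 0.371 -0.114  0.   ]
 [ 0.371  0.607  0.   ]
 [ 0.968 -0.304  0.   ]
 [ 0.968  0.797  0.   ]
 [ 0.608  0.247  0.   ]
 [ 0.824  0.247  0.   ]]
[[ 0.317 -0.507  0.   ]
 [ 0.317  0.306  0.   ]
 [ 0.989 -0.721  0.   ]
 [ 0.99   0.52   0.   ]
 [ 0.584 -0.1    0.   ]
 [ 0.827 -0.1    0.   ]]
```

send_rows:
  increments:
    - {"gripper":-1,"linear":[0.035,-0.035,0.01],"delta_rot":[0,0,0.08]}
    - {"gripper":-1,"linear":[0.07,-0.07,0.02],"delta_rot":[0,0,0.16]}
    - {"gripper":-1,"linear":[0.105,-0.105,0.02],"delta_rot":[0,0,0.24]}
    - {"gripper":-1,"linear":[0.14,-0.14,0.02],"delta_rot":[0,0,0.326]}
    - {"gripper":-1,"linear":[0.175,-0.175,0.02],"delta_rot":[0,0,0.326]}
    - {"gripper":-1,"linear":[0.21,-0.21,0.02],"delta_rot":[0,0,0.326]}
    - {"gripper":-1,"linear":[0.245,-0.25,0.02],"delta_rot":[0,0,0.326]}
    - {"gripper":-1,"linear":[0.276,-0.29,0.02],"delta_rot":[0,0,0.326]}

```text
clock: 1.0
position: [0.459, 0.2561, 0.2513]
ee_rot: [0.0, -0.0, 1.0, 0.0]
contact_force: [0.2, 0.9, -0.4]
width: 0.0855
gripper_force: 0.0
```

send_rows:
  increments:
    - {"gripper":-1,"linear":[0,0,0],"delta_rot":[0,0,0]}
    - {"gripper":-1,"linear":[0,0,0],"delta_rot":[0,0,0]}
    - {"gripper":-1,"linear":[0,0,0],"delta_rot":[0,0,0]}

```text
clock: 1.3
position: [0.457, 0.2583, 0.2512]
ee_rot: [-0.0, -0.0, 1.0, 0.0]
contact_force: [-0.5, -0.1, -0.4]
width: 0.0853
gripper_force: 0.0
```

```bash
python3 -c "
from h import *
import pickle
p,c=grab('wrist','w1.png');pickle.dump(c,open('w1.pkl','wb'));s=get_state();print(s['position'],s['ee_rot'],s['contact_force'])"
```

```text
[0.45684132 0.25866111 0.25123601] [-3.36239129e-04 -8.31954185e-04  9.99999571e-01  2.30253448e-04] [-0.22764385  0.01651796 -0.42068177]
```

View pics/w1.png

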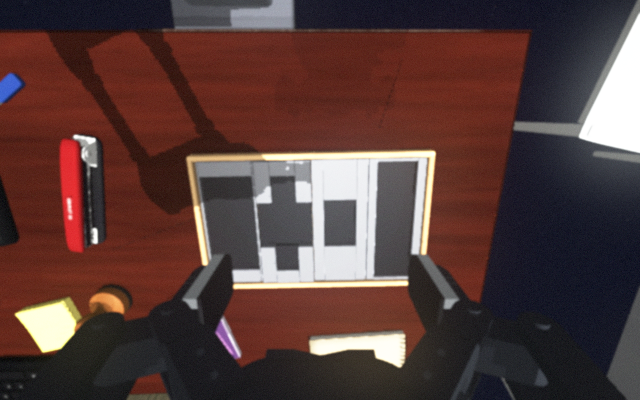

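send_rows:
  increments:
    - {"gripper":-1,"linear":[0,-0.045,0],"delta_rot":[0,0,0]}
    - {"gripper":-1,"linear":[0,-0.09,0],"delta_rot":[0,0,0]}
    - {"gripper":-1,"linear":[0,-0.135,0],"delta_rot":[0,0,0]}
    - {"gripper":-1,"linear":[0,-0.18,0],"delta_rot":[0,0,0]}
    - {"gripper":-1,"linear":[0,-0.225,0],"delta_rot":[0,0,0]}
    - {"gripper":-1,"linear":[0,-0.27,0],"delta_rot":[0,0,0]}
    - {"gripper":-1,"linear":[0,-0.315,0],"delta_rot":[0,0,0]}
    - {"gripper":-1,"linear":[0,-0.36,0],"delta_rot":[0,0,0]}

```text
clock: 2.15
position: [0.4576, -0.1022, 0.2517]
ee_rot: [0.0, -0.002, 1.0, 0.0]
contact_force: [0.2, -0.4, 0.1]
width: 0.0855
gripper_force: 0.0
```

send_rows:
  increments:
    - {"gripper":-1,"linear":[0,-0.04,0],"delta_rot":[0,0,0]}
    - {"gripper":-1,"linear":[0,-0.04,0],"delta_rot":[0,0,0]}
    - {"gripper":-1,"linear":[0,-0.04,0],"delta_rot":[0,0,0]}
    - {"gripper":-1,"linear":[0,-0.04,0],"delta_rot":[0,0,0]}

```text
clock: 2.55
position: [0.4578, -0.1404, 0.2513]
ee_rot: [-0.0, -0.001, 1.0, 0.001]
contact_force: [0.5, 0.8, 0.1]
width: 0.0855
gripper_force: 0.0
```

```bash
python3 -c "
from h import *
import pickle
p,c=grab('wrist','w2.png');pickle.dump(c,open('w2.pkl','wb'));s=get_state();print(s['position'],s['ee_rot'],s['clock'])"
```

```text
[ 0.45776219 -0.14038987  0.25138518] [ 5.08394537e-07 -1.41038862e-03  9.99998936e-01  3.73466691e-04] 2.6
```

View pics/w2.png

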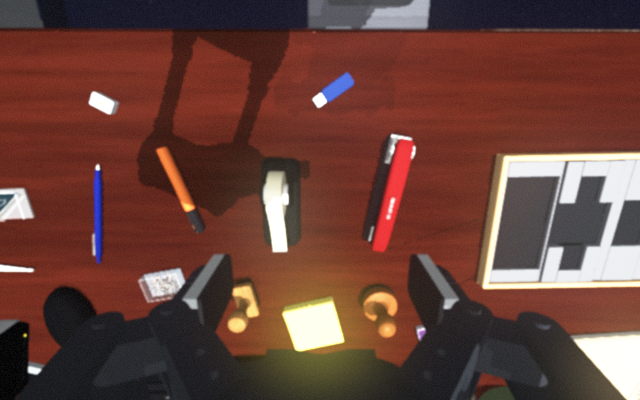

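```bash
cat > rect.py <<'E'
from h import *
def rect(im,cam,z,x0,x1,y0,y1,s=1000):
    # output col = (y-y0)*s (right=+y), row=(x-x0)*s (down=+x)
    w,h=int((y1-y0)*s),int((x1-x0)*s)
    P=[(x0,y0,z),(x0,y1,z),(x1,y1,z),(x1,y0,z)]
    H=cv2.getPerspectiveTransform(proj(cam,P).astype(np.float32),np.float32([(0,0),(w,0),(w,h),(0,h)]))
    return cv2.warpPerspective(im,H,(w,h),flags=cv2.INTER_CUBIC)
E
python3 -c "
from rect import *
import pickle
c1=pickle.load(open('w1.pkl','rb'));c2=pickle.load(open('w2.pkl','rb'))
i1=cv2.imread('pics/w1.png');i2=cv2.imread('pics/w2.png')
a=rect(i1,c1,.006,.40,.66,.06,.43,1000)
g=cv2.cvtColor(a,cv2.COLOR_BGR2GRAY)
hsv=cv2.cvtColor(a,cv2.COLOR_BGR2HSV)
m=((g<75)&(hsv[...,1]<90)).astype(np.uint8)*255
m=cv2.morphologyEx(m,cv2.MORPH_OPEN,np.ones((5,5)))
for k in cv2.findContours(m,cv2.RETR_EXTERNAL,cv2.CHAIN_APPROX_NONE)[0]:
    if cv2.contourArea(k)>1000: 
        r=cv2.minAreaRect(k);print('dark',.40+r[0][1]/1e3,.06+r[0][0]/1e3,np.round(r[1]),round(r[2],1)); cv2.drawContours(a,[cv2.boxPoints(r).astype(int)],0,(0,0,255),1)
hs=cv2.cvtColor(i2,cv2.COLOR_BGR2HSV)
def f(name,lo,hi,z,roi):
    m=cv2.inRange(hs,lo,hi);mm=np.zeros_like(m);u0,v0,u1,v1=roi;mm[v0:v1,u0:u1]=m[v0:v1,u0:u1]
    k=np.argwhere(mm>0)[:,::-1]
    p=back(c2,k,z)[:,:2]
    r=cv2.minAreaRect((p*1000).astype(np.float32));q=p.mean(0)
    ev=np.linalg.eigh(np.cov(p.T))[1][:,1]; ev*=np.sign(ev[0])
    print(name,len(k),'rect c',np.round(r[0],1),np.round(r[1],1),round(r[2],1),'mean',q.round(4),'yaw',round(np.arctan2(ev[1],ev[0]),3))
f('marker orange',(3,150,90),(18,255,255),.010,(145,135,215,245))
f('marker dark+orange',(0,0,0),(180,255,38),.010,(186,204,208,234))
f('stapler red',(0,200,100),(5,255,255),.041,(360,130,420,255))
f('stapler red',(170,200,100),(180,255,255),.041,(360,130,420,255))
f('tape white',(0,0,150),(40,140,255),.06,(255,160,305,255))
f('tape black',(0,0,0),(180,255,28),.0,(255,150,305,255))
f('stampfoot',(8,90,100),(22,255,255),.012,(228,270,262,334))
b=rect(i2,c2,.0,.36,.75,-.42,.03,1300)
out=np.zeros((max(a.shape[0]*1,0)+0,1,3),np.uint8)
cv2.imwrite('pics/tr.png',cv2.resize(a,None,fx=1.6,fy=1.6));cv2.imwrite('pics/ob.png',b)
print(b.shape)
"
```

```text
dark 0.6267369689941407 0.38900137329101564 [100.  64.] 51.0
dark 0.5666000061035157 0.1301999969482422 [ 86. 199.] 8.1
marker orange 3900 rect c [ 493.2 -328.6] [ 95.8 160.6] 84.1 mean [ 0.5123 -0.3346] yaw -0.241
marker dark+orange 0 rect c [0. 0.] [0. 0.] 0.0 mean [nan nan] yaw nan
stapler red 49 rect c [504.8 -54.9] [ 20.7 116.7] 81.1 mean [ 0.5235 -0.0609] yaw -0.13
stapler red 30 rect c [488.3 -55.2] [ 16.8 134.9] 84.8 mean [ 0.5115 -0.0596] yaw -0.103
tape white 1524 rect c [ 504.2 -192.4] [ 29.  100.5] 88.3 mean [ 0.5003 -0.1917] yaw 0.018
tape black 0 rect c [0. 0.] [0. 0.] 0.0 mean [nan nan] yaw nan
stampfoot 1467 rect c [ 662.9 -252.9] [ 50.7 113. ] 86.8 mean [ 0.6693 -0.2487] yaw -0.205
(507, 584, 3)<string>:19: RuntimeWarning: Mean of empty slice.
  ret = um.true_divide(
  avg = a.mean(axis, **keepdims_kw)
<string>:20: RuntimeWarning: Degrees of freedom <= 0 for slice
  c *= np.true_divide(1, fact)
  c *= np.true_divide(1, fact)
```

View pics/tr.png

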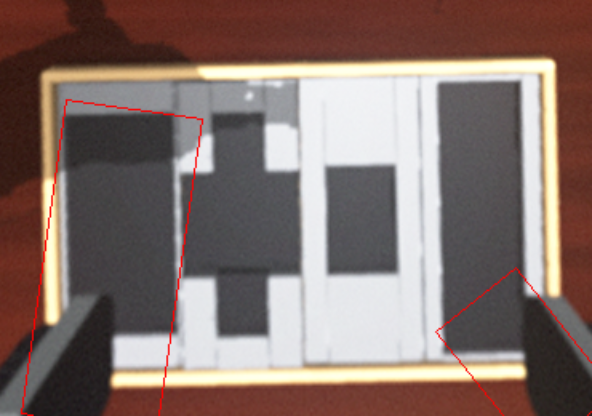

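View pics/ob.png

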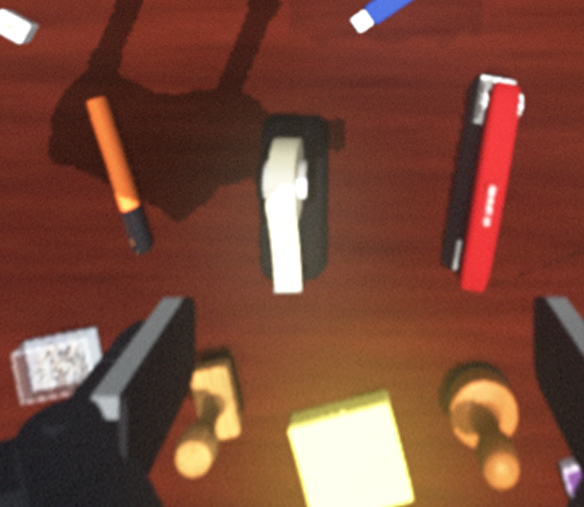

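The pictures show the tray recesses from -y to +y: tape, marker, stamp, stapler (wrist w1 and its rectified view). The marker is at about (119,174), the stapler at (492,187), the dispenser at (295,196) with its roll towards the robot, and the square stamp at (216,398) in the rectified object view. I'll take the flat things first, marker leading.

send_rows:
  increments:
    - {"gripper":-0.6,"linear":[0.006,-0.035,-0.03],"delta_rot":[0,0,0.08]}
    - {"gripper":-0.4,"linear":[0.012,-0.07,-0.06],"delta_rot":[0,0,0.16]}
    - {"gripper":-0.4,"linear":[0.018,-0.105,-0.09],"delta_rot":[0,0,0.24]}
    - {"gripper":-0.4,"linear":[0.024,-0.14,-0.12],"delta_rot":[0,0,0.29]}
    - {"gripper":-0.4,"linear":[0.03,-0.17,-0.15],"delta_rot":[0,0,0.29]}
    - {"gripper":-0.4,"linear":[0.033,-0.184,-0.19],"delta_rot":[0,0,0.29]}
    - {"gripper":-0.4,"linear":[0.033,-0.184,-0.19],"delta_rot":[0,0,0.29]}
    - {"gripper":-0.4,"linear":[0.033,-0.184,-0.19],"delta_rot":[0,0,0.29]}

```text
clock: 3.4
position: [0.4908, -0.3244, 0.0609]
ee_rot: [-0.001, -0.145, 0.989, 0.001]
contact_force: [-0.0, 0.2, 0.0]
width: 0.0598
gripper_force: 0.0
```

```bash
python3 -c "
from h import *
p,c=grab('wrist','w3.png');s=get_state();print(s['position'],s['ee_rot'],s['qpos'])
hs=cv2.cvtColor(p,cv2.COLOR_BGR2HSV)
print(proj(c,[(.491,-.324,.014),(.433,-.341,.007),(.549,-.307,.007)]))"
```

```text
[ 0.4915219  -0.3249192   0.06231483] [ 2.87300707e-04 -1.45442506e-01  9.89366662e-01  4.68768259e-05] [-7.02468571e-01  4.35314483e-01  1.71442507e+00  5.89190302e-04
  9.91543618e-01 -2.56550780e+00]
[[320.47881014 223.76582404]
 [321.09064019 131.64938329]
 [319.88092106 294.31919074]]
```

View pics/w3.png

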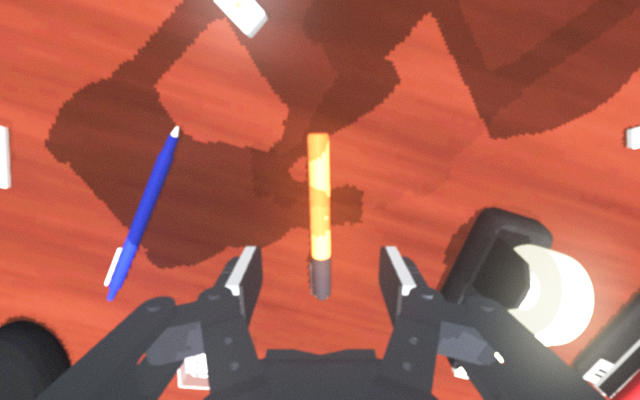

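send_rows:
  increments:
    - {"gripper":-0.4,"linear":[0.001,0,-0.03],"delta_rot":[0,0,0]}
    - {"gripper":-0.4,"linear":[0.001,0,-0.045],"delta_rot":[0,0,0]}
    - {"gripper":-0.4,"linear":[0.001,0,-0.055],"delta_rot":[0,0,0]}
    - {"gripper":-0.4,"linear":[0.001,0,-0.057],"delta_rot":[0,0,0]}
    - {"gripper":-0.4,"linear":[0.001,0,-0.057],"delta_rot":[0,0,0]}

```text
clock: 3.95
position: [0.4925, -0.3262, 0.0056]
ee_rot: [0.001, -0.145, 0.989, -0.001]
contact_force: [-0.1, 0.5, 0.2]
width: 0.0599
gripper_force: 0.0
```

send_rows:
  increments:
    - {"gripper":1,"linear":[0,0,0],"delta_rot":[0,0,0]}
    - {"gripper":1,"linear":[0,0,0],"delta_rot":[0,0,0]}
    - {"gripper":1,"linear":[0,0,0],"delta_rot":[0,0,0]}
    - {"gripper":1,"linear":[0,0,0],"delta_rot":[0,0,0]}
    - {"gripper":1,"linear":[0,0,0],"delta_rot":[0,0,0]}
    - {"gripper":1,"linear":[0,0,0],"delta_rot":[0,0,0]}
    - {"gripper":1,"linear":[0,0,0],"delta_rot":[0,0,0]}
    - {"gripper":1,"linear":[0,0,0],"delta_rot":[0,0,0]}
  newtons: 25

```text
clock: 4.75
position: [0.4921, -0.3266, 0.005]
ee_rot: [0.0, -0.145, 0.989, -0.0]
contact_force: [-0.1, -0.1, 6.2]
width: 0.0137
gripper_force: 27.2
```

send_rows:
  increments:
    - {"gripper":1,"linear":[0,0,0.03],"delta_rot":[0,0,0]}
    - {"gripper":1,"linear":[0,0,0.07],"delta_rot":[0,0,0]}
    - {"gripper":1,"linear":[0,0.01,0.115],"delta_rot":[0,0,-0.05]}
    - {"gripper":1,"linear":[0.005,0.04,0.14],"delta_rot":[0,0,-0.15]}
    - {"gripper":1,"linear":[0.01,0.085,0.14],"delta_rot":[0,0,-0.27]}
    - {"gripper":1,"linear":[0.015,0.13,0.14],"delta_rot":[0,0,-0.27]}
    - {"gripper":1,"linear":[0.02,0.175,0.14],"delta_rot":[0,0,-0.27]}
    - {"gripper":1,"linear":[0.025,0.22,0.14],"delta_rot":[0,0,-0.27]}

```text
clock: 5.55
position: [0.5164, -0.1046, 0.1441]
ee_rot: [-0.0, -0.01, 1.0, 0.0]
contact_force: [1.4, 0.5, -0.8]
width: 0.014
gripper_force: 26.5
```

send_rows:
  increments:
    - {"gripper":1,"linear":[0.005,0.045,0],"delta_rot":[0,0,0]}
    - {"gripper":1,"linear":[0.01,0.09,0],"delta_rot":[0,0,0]}
    - {"gripper":1,"linear":[0.015,0.135,0],"delta_rot":[0,0,0]}
    - {"gripper":1,"linear":[0.02,0.18,-0.01],"delta_rot":[0,0,0]}
    - {"gripper":1,"linear":[0.02,0.225,-0.03],"delta_rot":[0,0,0]}
    - {"gripper":1,"linear":[0.02,0.27,-0.05],"delta_rot":[0,0,0]}
    - {"gripper":1,"linear":[0.021,0.305,-0.07],"delta_rot":[0,0,0]}
    - {"gripper":1,"linear":[0.021,0.317,-0.09],"delta_rot":[0,0,0]}

```text
clock: 6.35
position: [0.5374, 0.2142, 0.0532]
ee_rot: [0.0, -0.012, 1.0, 0.001]
contact_force: [-0.2, -0.7, -0.2]
width: 0.0138
gripper_force: 26.5
```

send_rows:
  increments:
    - {"gripper":1,"linear":[0,0,0],"delta_rot":[0,0,0]}
    - {"gripper":1,"linear":[0,0,0],"delta_rot":[0,0,0]}
    - {"gripper":1,"linear":[0,0,0],"delta_rot":[0,0,0]}

```text
clock: 6.65
position: [0.5385, 0.2098, 0.0553]
ee_rot: [0.001, -0.01, 1.0, -0.0]
contact_force: [-0.2, -0.2, 0.3]
width: 0.0134
gripper_force: 26.5
```

```bash
python3 -c "
from h import *
p,c=grab('wrist','w4.png');s=get_state();print(s['position'],s['ee_rot'],s['width'],s['gripper_force'])"
```

```text
[0.53867411 0.20975985 0.05548887] [ 9.85674579e-04 -9.43149638e-03  9.99955030e-01  1.14579000e-04] 0.01355082630318278 26.477036476135254
```

View pics/w4.png

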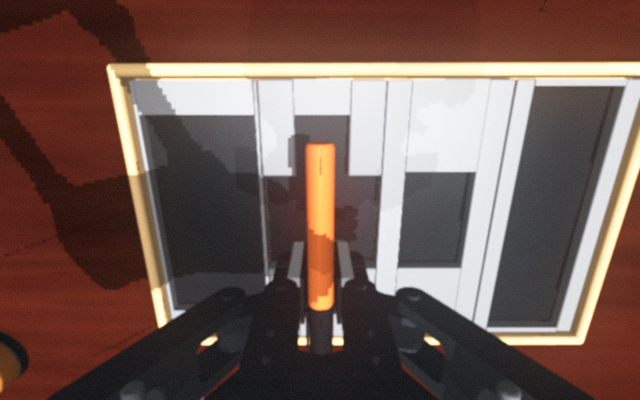

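```bash
python3 -c "
from h import *
s=get_state();p,c=grab('wrist')
print('marker recess near edge',back(c,[(295,114),(350,115)],.011).round(4))
print('stamp recess corners',back(c,[(404,173),(475,173),(401,267),(460,267)],.006).round(4))
print('stapler',back(c,[(533,87),(617,88),(490,325),(555,325)],.006).round(4))
print('tape',back(c,[(141,115),(256,115),(172,310)],.006).round(4))
print('marker near end',back(c,[(320,144)],.063).round(4))"
```

```text
marker recess near edge [[0.4678 0.1934 0.011 ]
 [0.4678 0.2263 0.011 ]]
stamp recess corners [[0.5036 0.2636 0.006 ]
 [0.5027 0.3098 0.006 ]
 [0.5726 0.2686 0.006 ]
 [0.5718 0.3111 0.006 ]]
stapler [[0.4497 0.3353 0.006 ]
 [0.4493 0.3858 0.006 ]
 [0.6217 0.3422 0.006 ]
 [0.6208 0.3923 0.006 ]]
tape [[0.4704 0.0986 0.006 ]
 [0.469  0.1691 0.006 ]
 [0.6124 0.0992 0.006 ]]
marker near end [[0.4786 0.2085 0.063 ]]
```

send_rows:
  increments:
    - {"gripper":1,"linear":[-0.002,0.0015,-0.02],"delta_rot":[0,0,0]}
    - {"gripper":1,"linear":[-0.002,0.0015,-0.032],"delta_rot":[0,0,0]}
    - {"gripper":1,"linear":[-0.002,0.0015,-0.036],"delta_rot":[0,0,0]}
    - {"gripper":1,"linear":[-0.002,0.0015,-0.039],"delta_rot":[0,0,0]}
    - {"gripper":1,"linear":[-0.002,0.0015,-0.039],"delta_rot":[0,0,0]}
    - {"gripper":1,"linear":[-0.002,0.0015,-0.039],"delta_rot":[0,0,0]}

```text
clock: 7.35
position: [0.5363, 0.212, 0.016]
ee_rot: [0.001, -0.01, 1.0, 0.0]
contact_force: [-1.3, -0.9, 3.1]
width: 0.0135
gripper_force: 26.9
```

send_rows:
  increments:
    - {"gripper":0.5,"linear":[0,0,0],"delta_rot":[0,0,0]}
    - {"gripper":0.3,"linear":[0,0,0],"delta_rot":[0,0,0]}
    - {"gripper":0.1,"linear":[0,0,0],"delta_rot":[0,0,0]}
    - {"gripper":0.1,"linear":[0,0,0],"delta_rot":[0,0,0]}
    - {"gripper":0.1,"linear":[0,0,0.03],"delta_rot":[0,0,0]}
    - {"gripper":0.1,"linear":[0,0,0.07],"delta_rot":[0,0,0]}
    - {"gripper":0.1,"linear":[0,0,0.11],"delta_rot":[0,0,0]}
    - {"gripper":0.0,"linear":[0,0,0.15],"delta_rot":[0,0,0]}

```text
clock: 8.15
position: [0.5354, 0.2122, 0.1667]
ee_rot: [-0.0, -0.01, 1.0, 0.0]
contact_force: [1.1, 0.2, -0.4]
width: 0.0429
gripper_force: 0.0
```

send_rows:
  increments:
    - {"gripper":0,"linear":[-0.005,-0.04,0],"delta_rot":[0,0,-0.08]}
    - {"gripper":0,"linear":[-0.01,-0.08,0],"delta_rot":[0,0,-0.16]}
    - {"gripper":0,"linear":[-0.02,-0.12,0],"delta_rot":[0,0,-0.19]}
    - {"gripper":0,"linear":[-0.03,-0.16,-0.02],"delta_rot":[0,0,-0.19]}
    - {"gripper":0,"linear":[-0.04,-0.2,-0.04],"delta_rot":[0,0,-0.19]}
    - {"gripper":0,"linear":[-0.047,-0.24,-0.06],"delta_rot":[0,0,-0.19]}
    - {"gripper":0,"linear":[-0.047,-0.264,-0.07],"delta_rot":[0,0,-0.19]}
    - {"gripper":0,"linear":[-0.047,-0.264,-0.08],"delta_rot":[0,0,-0.19]}

```text
clock: 8.95
position: [0.4888, -0.0545, 0.0848]
ee_rot: [0.0, 0.087, 0.996, -0.0]
contact_force: [0.1, 0.6, 0.9]
width: 0.0429
gripper_force: 0.0
```

send_rows:
  increments:
    - {"gripper":0,"linear":[0,0,0],"delta_rot":[0,0,0]}
    - {"gripper":0,"linear":[0,0,0],"delta_rot":[0,0,0]}
    - {"gripper":0,"linear":[0,0,0],"delta_rot":[0,0,0]}

```text
clock: 9.25
position: [0.4893, -0.0507, 0.0859]
ee_rot: [0.001, 0.084, 0.996, 0.0]
contact_force: [0.1, 0.6, 0.4]
width: 0.0423
gripper_force: 0.0
```

```bash
python3 -c "
from h import *
p,c=grab('wrist','w5.png');s=get_state();print(s['position'],s['ee_rot'],s['width'],s['gripper_force'])
import pickle;pickle.dump(c,open('w5.pkl','wb'))
hs=cv2.cvtColor(p,cv2.COLOR_BGR2HSV);m=cv2.inRange(hs,(0,215,120),(4,255,255))|cv2.inRange(hs,(174,215,120),(180,255,255))
print((m>0).sum())"
```

```text
[ 0.48932781 -0.05077912  0.08593613] [6.44569651e-04 8.39365002e-02 9.96470896e-01 5.08343470e-05] 0.04295849499909243 0.0
0
```

View pics/w5.png

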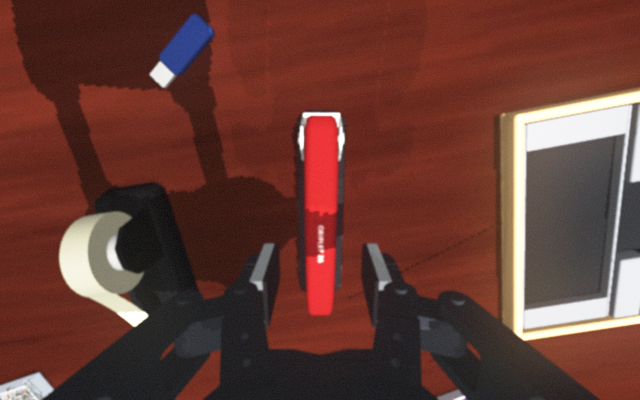

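```bash
python3 -c "
from h import *
import pickle
c=pickle.load(open('w5.pkl','rb'))
print(back(c,[(321,113)],.022),back(c,[(321,113)],.026),back(c,[(320,313)],.040),back(c,[(321,117)],.041))
print(proj(c,[(.489,-.051,.041)]))
print('disp base near corners z.02',back(c,[(98,212),(105,188),(152,183),(165,190)],.02),'z0',back(c,[(98,195),(160,183),(198,290)],.0))"
```

```text
[[ 0.41918988 -0.03824382  0.022     ]] [[ 0.4190727  -0.03823848  0.026     ]] [[ 0.55970404 -0.06278174  0.04      ]] [[ 0.42091044 -0.03860281  0.041     ]]
[[319.66829848 224.06765933]]
disp base near corners z.02 [[ 0.46080218 -0.21124493  0.02      ]
 [ 0.44431343 -0.19926077  0.02      ]
 [ 0.446409   -0.16488816  0.02      ]
 [ 0.45293104 -0.15742363  0.02      ]] z0 [[ 0.45182033 -0.22232753  0.        ]
 [ 0.45064092 -0.17089132  0.        ]
 [ 0.54907637 -0.16950846  0.        ]]
```

send_rows:
  increments:
    - {"gripper":0,"linear":[0,0,-0.03],"delta_rot":[0,0,0]}
    - {"gripper":0,"linear":[0,0,-0.05],"delta_rot":[0,0,0]}
    - {"gripper":0,"linear":[0,0,-0.058],"delta_rot":[0,0,0]}
    - {"gripper":0,"linear":[0,0,-0.059],"delta_rot":[0,0,0]}
    - {"gripper":0,"linear":[0,0,-0.059],"delta_rot":[0,0,0]}

```text
clock: 9.8
position: [0.4894, -0.0516, 0.0269]
ee_rot: [0.001, 0.084, 0.996, -0.0]
contact_force: [0.1, -0.7, 0.3]
width: 0.0426
gripper_force: 0.0
```

send_rows:
  increments:
    - {"gripper":1,"linear":[0,0,0],"delta_rot":[0,0,0]}
    - {"gripper":1,"linear":[0,0,0],"delta_rot":[0,0,0]}
    - {"gripper":1,"linear":[0,0,0],"delta_rot":[0,0,0]}
    - {"gripper":1,"linear":[0,0,0],"delta_rot":[0,0,0]}
    - {"gripper":1,"linear":[0,0,0],"delta_rot":[0,0,0]}
    - {"gripper":1,"linear":[0,0,0],"delta_rot":[0,0,0]}
  newtons: 45

```text
clock: 10.4
position: [0.4897, -0.0518, 0.0275]
ee_rot: [0.001, 0.085, 0.996, 0.0]
contact_force: [-0.2, 1.8, 6.7]
width: 0.02
gripper_force: 44.1
```

send_rows:
  increments:
    - {"gripper":1,"linear":[0,0,0.01],"delta_rot":[0,0,0]}
    - {"gripper":1,"linear":[0,0,0.025],"delta_rot":[0,0,0]}
    - {"gripper":1,"linear":[0,0,0.04],"delta_rot":[0,0,0]}
    - {"gripper":1,"linear":[0,0,0.06],"delta_rot":[0,0,0]}
    - {"gripper":1,"linear":[0,0,0.06],"delta_rot":[0,0,0]}

```text
clock: 10.9
position: [0.4905, -0.0523, 0.0887]
ee_rot: [0.003, 0.085, 0.996, -0.0]
contact_force: [0.0, -0.0, -2.7]
width: 0.0198
gripper_force: 44.7
```

send_rows:
  increments:
    - {"gripper":1,"linear":[0.005,0.03,0.015],"delta_rot":[0,0,0.06]}
    - {"gripper":1,"linear":[0.01,0.07,0.03],"delta_rot":[0,0,0.12]}
    - {"gripper":1,"linear":[0.015,0.115,0.03],"delta_rot":[0,0,0.188]}
    - {"gripper":1,"linear":[0.02,0.16,0.03],"delta_rot":[0,0,0.188]}
    - {"gripper":1,"linear":[0.025,0.205,0.03],"delta_rot":[0,0,0.188]}
    - {"gripper":1,"linear":[0.03,0.25,0.03],"delta_rot":[0,0,0.188]}
    - {"gripper":1,"linear":[0.035,0.295,0.03],"delta_rot":[0,0,0.188]}
    - {"gripper":1,"linear":[0.04,0.335,0.02],"delta_rot":[0,0,0.188]}

```text
clock: 11.7
position: [0.5291, 0.2856, 0.1063]
ee_rot: [0.001, -0.009, 1.0, 0.0]
contact_force: [0.6, 0.8, -3.2]
width: 0.0198
gripper_force: 44.8
```

send_rows:
  increments:
    - {"gripper":1,"linear":[0.003,0.04,-0.01],"delta_rot":[0,0,0]}
    - {"gripper":1,"linear":[0.0055,0.07,-0.03],"delta_rot":[0,0,0]}
    - {"gripper":1,"linear":[0.0055,0.079,-0.05],"delta_rot":[0,0,0]}
    - {"gripper":1,"linear":[0.0055,0.079,-0.05],"delta_rot":[0,0,0]}
    - {"gripper":1,"linear":[0.0055,0.079,-0.05],"delta_rot":[0,0,0]}
    - {"gripper":1,"linear":[0.0055,0.079,-0.05],"delta_rot":[0,0,0]}

```text
clock: 12.3
position: [0.5347, 0.3614, 0.057]
ee_rot: [0.0, -0.009, 1.0, -0.0]
contact_force: [-0.1, -0.1, -1.0]
width: 0.0196
gripper_force: 44.9
```

```bash
python3 -c "
from h import *
p,c=grab('wrist','w6.png');s=get_state();print(s['position'],s['ee_rot'],s['width'],s['gripper_force'])
import pickle;pickle.dump(c,open('w6.pkl','wb'))"
```

```text
[0.53498669 0.36146299 0.05738832] [ 7.61155812e-04 -8.58489054e-03  9.99962831e-01  2.37136065e-04] 0.019783658035742956 44.87679535523057
```

View pics/w6.png

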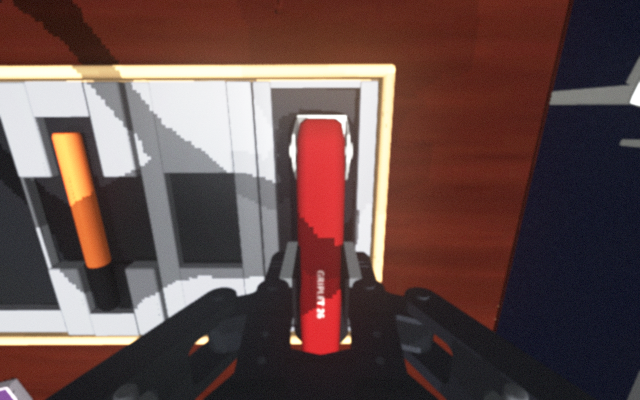

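```bash
python3 -c "
from h import *
import pickle
c=pickle.load(open('w6.pkl','rb'))
print(back(c,[(273,88),(358,88)],.006),back(c,[(321,115)],.054))"
```

```text
[[0.44913268 0.33148099 0.006     ]
 [0.44822969 0.3827125  0.006     ]] [[0.46262865 0.36050442 0.054     ]]
```

send_rows:
  increments:
    - {"gripper":1,"linear":[-0.003,-0.002,-0.01],"delta_rot":[0,0,0]}
    - {"gripper":1,"linear":[-0.003,-0.002,-0.017],"delta_rot":[0,0,0]}
    - {"gripper":1,"linear":[-0.003,-0.002,-0.021],"delta_rot":[0,0,0]}
    - {"gripper":1,"linear":[-0.003,-0.002,-0.0235],"delta_rot":[0,0,0]}
    - {"gripper":1,"linear":[-0.003,-0.002,-0.0235],"delta_rot":[0,0,0]}
    - {"gripper":1,"linear":[-0.003,-0.002,-0.0235],"delta_rot":[0,0,0]}

```text
clock: 12.95
position: [0.5307, 0.3598, 0.0335]
ee_rot: [-0.0, -0.009, 1.0, -0.0]
contact_force: [-2.5, -1.2, 4.9]
width: 0.0197
gripper_force: 45.9
```

send_rows:
  increments:
    - {"gripper":0.3,"linear":[0,0,0],"delta_rot":[0,0,0]}
    - {"gripper":0.1,"linear":[0,0,0],"delta_rot":[0,0,0]}
    - {"gripper":0.1,"linear":[0,0,0],"delta_rot":[0,0,0]}
    - {"gripper":0.1,"linear":[0,0,0],"delta_rot":[0,0,0]}
    - {"gripper":0.1,"linear":[0,0,0.03],"delta_rot":[0,0,0]}
    - {"gripper":0.1,"linear":[0,0,0.07],"delta_rot":[0,0,0]}
    - {"gripper":0,"linear":[0,-0.02,0.11],"delta_rot":[0,0,0]}
    - {"gripper":-0.4,"linear":[0,-0.06,0.13],"delta_rot":[0,0,0]}

```text
clock: 13.75
position: [0.5334, 0.3027, 0.1665]
ee_rot: [0.003, -0.011, 1.0, 0.002]
contact_force: [1.3, -0.5, 0.0]
width: 0.0554
gripper_force: 0.0
```

send_rows:
  increments:
    - {"gripper":-0.4,"linear":[-0.005,-0.045,0],"delta_rot":[0,0,0]}
    - {"gripper":-0.4,"linear":[-0.01,-0.09,0],"delta_rot":[0,0,-0.01]}
    - {"gripper":-0.4,"linear":[-0.015,-0.135,0],"delta_rot":[0,0,-0.017]}
    - {"gripper":-0.4,"linear":[-0.02,-0.18,0],"delta_rot":[0,0,-0.017]}
    - {"gripper":-0.4,"linear":[-0.025,-0.225,0],"delta_rot":[0,0,-0.017]}
    - {"gripper":-0.4,"linear":[-0.03,-0.27,0],"delta_rot":[0,0,-0.017]}
    - {"gripper":-0.4,"linear":[-0.035,-0.315,0],"delta_rot":[0,0,-0.017]}
    - {"gripper":-0.4,"linear":[-0.04,-0.36,0],"delta_rot":[0,0,-0.017]}

```text
clock: 14.55
position: [0.491, -0.0615, 0.1631]
ee_rot: [0.001, -0.001, 1.0, -0.0]
contact_force: [0.8, -0.7, 0.6]
width: 0.0599
gripper_force: 0.0
```

send_rows:
  increments:
    - {"gripper":-0.4,"linear":[0,-0.045,0],"delta_rot":[0,0,0]}
    - {"gripper":-0.4,"linear":[0,-0.09,0],"delta_rot":[0,0,0]}
    - {"gripper":-0.4,"linear":[0,-0.13,0],"delta_rot":[0,0,0]}
    - {"gripper":-0.4,"linear":[0,-0.135,-0.03],"delta_rot":[0,0,0]}
    - {"gripper":-0.4,"linear":[0,-0.135,-0.055],"delta_rot":[0,0,0]}
    - {"gripper":-0.4,"linear":[0,-0.135,-0.055],"delta_rot":[0,0,0]}
    - {"gripper":-0.4,"linear":[0,-0.135,-0.055],"delta_rot":[0,0,0]}
    - {"gripper":-0.4,"linear":[0,-0.135,-0.055],"delta_rot":[0,0,0]}

```text
clock: 15.35
position: [0.4923, -0.195, 0.1092]
ee_rot: [0.001, -0.001, 1.0, -0.001]
contact_force: [0.0, -0.5, 0.6]
width: 0.0599
gripper_force: 0.0
```

```bash
python3 -c "
from h import *
p,c=grab('wrist','w7.png');s=get_state();print(s['position'],s['ee_rot'],s['width'],s['contact_force'])
import pickle;pickle.dump(c,open('w7.pkl','wb'))
cv2.imwrite('pics/w7c.png',cv2.resize(p[60:360,200:440],None,fx=2,fy=2))"
```

```text
[ 0.49239102 -0.19491164  0.10932954] [ 1.34414754e-03 -9.62081593e-04  9.99998406e-01 -6.75386698e-04] 0.059503086063189554 [-0.29202997  0.57717737  1.24362274]
```

View pics/w7c.png

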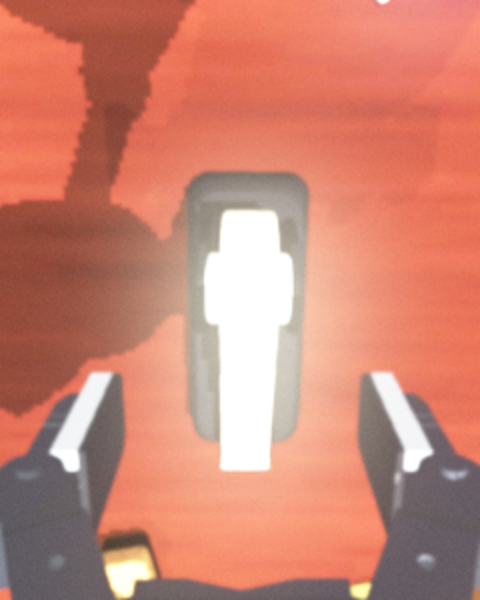

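```bash
python3 -c "
from h import *
import pickle
c=pickle.load(open('w7.pkl','rb'))
print(back(c,[(294,155),(353.5,155),(323,146),(295.5,270),(349,270),(323,280)],.02).round(4))
print(back(c,[(323,146)],.0).round(4))
for P in [(.491,-.195,.06),(.491,-.195,.04)]: print(proj(c,[P]))
print('hub',back(c,[(302.5,205),(346.5,205),(324,165)],.06).round(4))"
```

```text
[[ 0.4531 -0.2152  0.02  ]
 [ 0.453  -0.1694  0.02  ]
 [ 0.4462 -0.1929  0.02  ]
 [ 0.5535 -0.2164  0.02  ]
 [ 0.5534 -0.1698  0.02  ]
 [ 0.5634 -0.1924  0.02  ]]
[[ 0.4489 -0.1928  0.    ]]
[[320.16753185 220.0933636 ]]
[[320.18005964 210.17547823]]
hub [[ 0.4802 -0.2069  0.06  ]
 [ 0.4801 -0.1774  0.06  ]
 [ 0.453  -0.1926  0.06  ]]
```

send_rows:
  increments:
    - {"gripper":-0.4,"linear":[-0.007,0.002,-0.02],"delta_rot":[0,0,0]}
    - {"gripper":-0.4,"linear":[-0.007,0.002,-0.05],"delta_rot":[0,0,0]}
    - {"gripper":-0.4,"linear":[-0.007,0.002,-0.07],"delta_rot":[0,0,0]}
    - {"gripper":-0.4,"linear":[-0.007,0.002,-0.08],"delta_rot":[0,0,0]}
    - {"gripper":-0.4,"linear":[-0.007,0.002,-0.082],"delta_rot":[0,0,0]}
    - {"gripper":-0.4,"linear":[-0.007,0.002,-0.082],"delta_rot":[0,0,0]}

```text
clock: 16.0
position: [0.4851, -0.193, 0.0266]
ee_rot: [0.001, -0.001, 1.0, -0.0]
contact_force: [-1.2, -0.0, 0.4]
width: 0.0599
gripper_force: 0.0
```

send_rows:
  increments:
    - {"gripper":1,"linear":[0,0,0],"delta_rot":[0,0,0]}
    - {"gripper":1,"linear":[0,0,0],"delta_rot":[0,0,0]}
    - {"gripper":1,"linear":[0,0,0],"delta_rot":[0,0,0]}
    - {"gripper":1,"linear":[0,0,0],"delta_rot":[0,0,0]}
    - {"gripper":1,"linear":[0,0,0],"delta_rot":[0,0,0]}
    - {"gripper":1,"linear":[0,0,0],"delta_rot":[0,0,0]}
    - {"gripper":1,"linear":[0,0,0],"delta_rot":[0,0,0]}
  newtons: 42

```text
clock: 16.7
position: [0.4852, -0.1931, 0.0271]
ee_rot: [0.001, -0.001, 1.0, -0.0]
contact_force: [0.2, 0.5, 6.1]
width: 0.0354
gripper_force: 44.2
```

send_rows:
  increments:
    - {"gripper":1,"linear":[0,0,0.01],"delta_rot":[0,0,0]}
    - {"gripper":1,"linear":[0,0,0.025],"delta_rot":[0,0,0]}
    - {"gripper":1,"linear":[0,0,0.04],"delta_rot":[0,0,0]}
    - {"gripper":1,"linear":[0,0,0.06],"delta_rot":[0,0,0]}
    - {"gripper":1,"linear":[0,0,0.06],"delta_rot":[0,0,0]}
    - {"gripper":1,"linear":[0,0,0.06],"delta_rot":[0,0,0]}

```text
clock: 17.3
position: [0.4839, -0.1926, 0.0857]
ee_rot: [-0.0, -0.001, 1.0, 0.0]
contact_force: [-0.0, 0.4, -3.9]
width: 0.0353
gripper_force: 43.2
```

send_rows:
  increments:
    - {"gripper":1,"linear":[0.003,0.02,0],"delta_rot":[0,0,0.02]}
    - {"gripper":1,"linear":[0.007,0.06,0],"delta_rot":[0,0,0.02]}
    - {"gripper":1,"linear":[0.012,0.105,0],"delta_rot":[0,0,0.02]}
    - {"gripper":1,"linear":[0.017,0.15,0],"delta_rot":[0,0,0.02]}
    - {"gripper":1,"linear":[0.022,0.195,0],"delta_rot":[0,0,0.02]}
    - {"gripper":1,"linear":[0.027,0.24,0],"delta_rot":[0,0,0.02]}
    - {"gripper":1,"linear":[0.032,0.28,0],"delta_rot":[0,0,0.02]}
    - {"gripper":1,"linear":[0.0355,0.31,0],"delta_rot":[0,0,0.02]}

```text
clock: 18.1
position: [0.5185, 0.1197, 0.0843]
ee_rot: [-0.001, -0.011, 1.0, 0.0]
contact_force: [0.7, -0.6, -4.5]
width: 0.0357
gripper_force: 43.5
```

send_rows:
  increments:
    - {"gripper":1,"linear":[0,0.015,-0.005],"delta_rot":[0,0,0]}
    - {"gripper":1,"linear":[0,0.018,-0.02],"delta_rot":[0,0,0]}
    - {"gripper":1,"linear":[0,0.018,-0.027],"delta_rot":[0,0,0]}
    - {"gripper":1,"linear":[0,0.018,-0.027],"delta_rot":[0,0,0]}
    - {"gripper":1,"linear":[0,0.018,-0.027],"delta_rot":[0,0,0]}

```text
clock: 18.6
position: [0.5194, 0.1344, 0.0584]
ee_rot: [-0.001, -0.01, 1.0, -0.0]
contact_force: [0.3, -0.1, -3.6]
width: 0.0354
gripper_force: 43.5
```

```bash
python3 -c "
from h import *
p,c=grab('wrist','w8.png');s=get_state();print(s['position'],s['ee_rot'],s['width'],s['contact_force'])
import pickle;pickle.dump(c,open('w8.pkl','wb'))
q=proj(c,[(.4705,.1005,.006),(.4705,.1685,.006),(.54,.1355,.006)]);print(q)
g=cv2.cvtColor(p,cv2.COLOR_BGR2GRAY)
v=int(q[0,1])
for r in (v-12,v-6,v,v+6,v+12): print(r,g[r,200:440:5])
u=int(q[2,0]);
for k in (q[0,0]+8,u,q[1,0]-8): print(int(k),g[v-30:v+30:2,int(k)])"
```

```text
[0.51991463 0.13442966 0.05884022] [-2.39226362e-05 -1.00506284e-02  9.99949489e-01 -6.36901791e-05] 0.0355500132679911 [ 0.32899514  0.59834998 -3.95025931]
[[269.14527455 148.58093413]
 [374.58521215 150.73519634]
 [321.17008687 247.3451697 ]]
136 [ 53  63  67  63  70  67  69  72  74  75 244 252 205 218 247 248 246 240
 239 240 241 240 241 241 241 241 241 241 241 242 241 242 243 241 243 242
 218 115 242 241 241 239 241 239 211 246 246 247]
142 [ 35  61  64  61  61  68  66  61  66  67 232 252 217 216 247 247 238 238
 240 239 239 239 240 240 241 242 242 239 241 240 241 240 240 240 241 241
 218 123 239 241 238 241 240 238 212 247 246 246]
148 [ 39  58  61  61  62  59  68  67  69  69 204 252 229 190 230 227 221 221
 223 223 224 225 225 227 227 226 228 229 229 228 227 220 224 220 221 218
 222 135 239 240 239 247 246 246 237 245 246 246]
154 [ 37  35  44  58  62  64  65  65  71  68 188 252 235 174 122  94  94  96
 100  97 102 100 102 104 101 103 102 104 102  98 107 105 104 104 105  84
 222 151 238 239 238 246 245 244 110 104 108 107]
160 [ 35  40  42  40  56  69  68  66  67  70 110 250 240 156 127  99  95  91
  95  95  99  95  97 100  97 102 103 101  99 100 100 104 105 103  98  79
 214 173 237 237 236 244 242 236 101 106 108 102]
277 [237 241 239 239 240 241 240 245 247 248 246 244 244 243 245 225 122  99
  95  93  99  94  89  92  91  88  79  63  61  59]
321 [239 243 244 243 243 242 242 242 243 242 242 240 240 238 239 227 128 104
 100 101  99  96 100 100  82  68  67  63  62  59]
366 [239 243 242 242 242 242 244 242 241 242 240 240 241 238 240 218 119 106
 105 103 101 103 102  97  97  98  99  92  88  90]
```

send_rows:
  increments:
    - {"gripper":1,"linear":[0,0.002,-0.01],"delta_rot":[0,0,0]}
    - {"gripper":1,"linear":[0,0.002,-0.018],"delta_rot":[0,0,0]}
    - {"gripper":1,"linear":[0,0.002,-0.022],"delta_rot":[0,0,0]}
    - {"gripper":1,"linear":[0,0.002,-0.025],"delta_rot":[0,0,0]}
    - {"gripper":1,"linear":[0,0.002,-0.0255],"delta_rot":[0,0,0]}
    - {"gripper":1,"linear":[0,0.002,-0.0255],"delta_rot":[0,0,0]}

```text
clock: 19.25
position: [0.5199, 0.1373, 0.0334]
ee_rot: [0.0, -0.011, 1.0, 0.0]
contact_force: [0.1, -0.6, -4.2]
width: 0.0354
gripper_force: 43.5
```

Not yet touching the floor; creep down.

send_rows:
  increments:
    - {"gripper":1,"linear":[0,-0.001,-0.001],"delta_rot":[0,0,0]}
    - {"gripper":1,"linear":[0,-0.001,-0.001],"delta_rot":[0,0,0]}
    - {"gripper":1,"linear":[0,-0.001,-0.001],"delta_rot":[0,0,0]}

```text
clock: 19.55
position: [0.5201, 0.1369, 0.0331]
ee_rot: [0.001, -0.01, 1.0, 0.001]
contact_force: [-2.3, 3.0, 4.2]
width: 0.0356
gripper_force: 44.5
```

send_rows:
  increments:
    - {"gripper":0,"linear":[0,0,0],"delta_rot":[0,0,0]}
    - {"gripper":-0.3,"linear":[0,0,0],"delta_rot":[0,0,0]}
    - {"gripper":-0.4,"linear":[0,0,0],"delta_rot":[0,0,0]}
    - {"gripper":-0.4,"linear":[0,0,0],"delta_rot":[0,0,0]}
    - {"gripper":-0.4,"linear":[0,0,0.03],"delta_rot":[0,0,0]}
    - {"gripper":-0.4,"linear":[0,0,0.07],"delta_rot":[0,0,0]}
    - {"gripper":-0.4,"linear":[0,0,0.11],"delta_rot":[0,0,0]}
    - {"gripper":-0.4,"linear":[0,0,0.15],"delta_rot":[0,0,0]}

```text
clock: 20.35
position: [0.5195, 0.136, 0.1837]
ee_rot: [-0.0, -0.011, 1.0, -0.0]
contact_force: [0.6, -0.0, -0.7]
width: 0.0596
gripper_force: 0.0
```

send_rows:
  increments:
    - {"gripper":-0.4,"linear":[0.01,-0.045,0],"delta_rot":[0,0,0.04]}
    - {"gripper":-0.4,"linear":[0.025,-0.09,0],"delta_rot":[0,0,0.08]}
    - {"gripper":-0.4,"linear":[0.04,-0.135,0],"delta_rot":[0,0,0.1]}
    - {"gripper":-0.4,"linear":[0.055,-0.18,0],"delta_rot":[0,0,0.1]}
    - {"gripper":-0.4,"linear":[0.07,-0.225,0],"delta_rot":[0,0,0.1]}
    - {"gripper":-0.4,"linear":[0.085,-0.27,0],"delta_rot":[0,0,0.1]}
    - {"gripper":-0.4,"linear":[0.1,-0.315,0],"delta_rot":[0,0,0.1]}
    - {"gripper":-0.4,"linear":[0.12,-0.355,0],"delta_rot":[0,0,0.1]}

```text
clock: 21.15
position: [0.6395, -0.2214, 0.1821]
ee_rot: [-0.0, -0.06, 0.998, -0.0]
contact_force: [0.9, 0.3, 0.6]
width: 0.0597
gripper_force: 0.0
```

send_rows:
  increments:
    - {"gripper":-0.4,"linear":[0.01,-0.0275,0],"delta_rot":[0,0,0]}
    - {"gripper":-0.4,"linear":[0.01,-0.0275,-0.03],"delta_rot":[0,0,0]}
    - {"gripper":-0.4,"linear":[0.01,-0.0275,-0.05],"delta_rot":[0,0,0]}
    - {"gripper":-0.4,"linear":[0.01,-0.0275,-0.05],"delta_rot":[0,0,0]}
    - {"gripper":-0.4,"linear":[0.01,-0.0275,-0.05],"delta_rot":[0,0,0]}
    - {"gripper":-0.4,"linear":[0.01,-0.0275,-0.05],"delta_rot":[0,0,0]}

```text
clock: 21.75
position: [0.6506, -0.2465, 0.1339]
ee_rot: [0.001, -0.061, 0.998, -0.001]
contact_force: [0.3, -0.0, -0.4]
width: 0.0595
gripper_force: 0.0
```

```bash
python3 -c "
from h import *
p,c=grab('wrist','w9.png');s=get_state();print(s['position'],s['ee_rot'],s['width'],s['contact_force'],s['qpos'])
import pickle;pickle.dump(c,open('w9.pkl','wb'))
t,ct=grab('top','t9.png')
print(proj(c,[(.65,-.246,.074),(.65,-.246,.024),(.65,-.246,0)]))
o=np.zeros((600,800,3),np.uint8);a=cv2.resize(p[80:360,220:420],None,fx=2,fy=2);o[:560,:400]=a
b=cv2.resize(t[190:260,190:290],(400,280),interpolation=cv2.INTER_CUBIC);o[:280,400:]=b
cv2.imwrite('pics/m9.png',o)"
```

```text
[ 0.65069354 -0.24643623  0.13409036] [ 1.31282986e-03 -6.07749452e-02  9.98150350e-01 -7.48684468e-04] 0.05989024471253885 [-0.13771896  0.70737606  1.19634487] [-4.61950577e-01  5.12993525e-01  1.37009025e+00  1.42466660e-05
  1.25548629e+00 -2.15437628e+00]
[[321.01217159 215.57072772]
 [320.89614735 195.2582814 ]
 [320.85413609 187.90334133]]
```

View pics/m9.png

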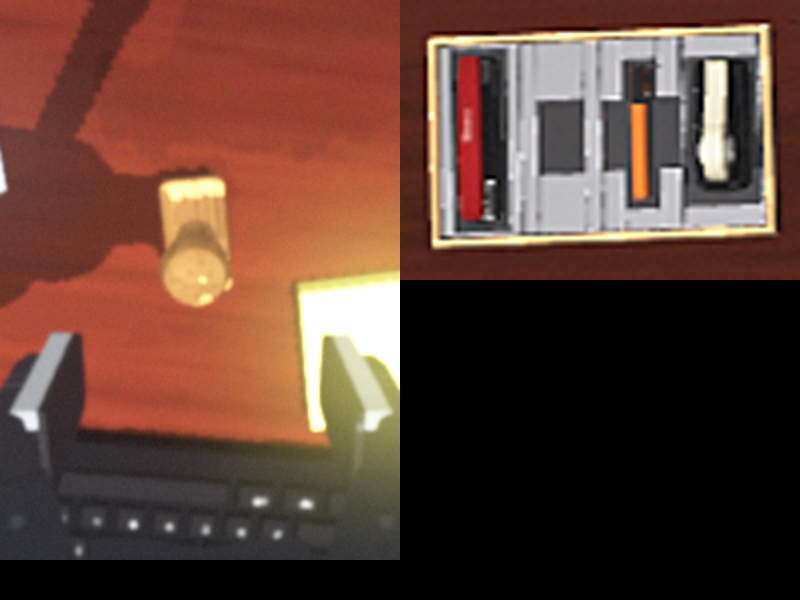

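```bash
python3 -c "
from h import *
import pickle
c=pickle.load(open('w9.pkl','rb'))
print(back(c,[(317,217.5)],.074),back(c,[(300,175),(333,173),(301.5,199),(334.5,199)],.024))"
```

```text
[[ 0.65181794 -0.24867749  0.074     ]] [[ 0.63419317 -0.26596082  0.024     ]
 [ 0.62902813 -0.23816779  0.024     ]
 [ 0.65547459 -0.2624711   0.024     ]
 [ 0.65195352 -0.23373544  0.024     ]]
```

send_rows:
  increments:
    - {"gripper":-0.4,"linear":[0.001,-0.002,-0.02],"delta_rot":[0,0,0.05]}
    - {"gripper":-0.4,"linear":[0.001,-0.002,-0.05],"delta_rot":[0,0,0.05]}
    - {"gripper":-0.4,"linear":[0.001,-0.002,-0.075],"delta_rot":[0,0,0.05]}
    - {"gripper":-0.4,"linear":[0.001,-0.002,-0.088],"delta_rot":[0,0,0.05]}
    - {"gripper":-0.4,"linear":[0.001,-0.002,-0.088],"delta_rot":[0,0,0.05]}
    - {"gripper":-0.4,"linear":[0.001,-0.002,-0.088],"delta_rot":[0,0,0.05]}

```text
clock: 22.45
position: [0.6516, -0.2486, 0.0455]
ee_rot: [0.001, -0.086, 0.996, -0.0]
contact_force: [0.5, 0.4, -0.1]
width: 0.0597
gripper_force: 0.0
```

send_rows:
  increments:
    - {"gripper":1,"linear":[0,0,0],"delta_rot":[0,0,0]}
    - {"gripper":1,"linear":[0,0,0],"delta_rot":[0,0,0]}
    - {"gripper":1,"linear":[0,0,0],"delta_rot":[0,0,0]}
    - {"gripper":1,"linear":[0,0,0],"delta_rot":[0,0,0]}
    - {"gripper":1,"linear":[0,0,0],"delta_rot":[0,0,0]}
    - {"gripper":1,"linear":[0,0,0],"delta_rot":[0,0,0]}
    - {"gripper":1,"linear":[0,0,0],"delta_rot":[0,0,0]}
  newtons: 30

```text
clock: 23.15
position: [0.6515, -0.2484, 0.0459]
ee_rot: [0.001, -0.085, 0.996, -0.0]
contact_force: [-0.1, -0.1, 4.6]
width: 0.0232
gripper_force: 29.3
```

send_rows:
  increments:
    - {"gripper":1,"linear":[0,0,0.01],"delta_rot":[0,0,0]}
    - {"gripper":1,"linear":[0,0,0.03],"delta_rot":[0,0,0]}
    - {"gripper":1,"linear":[0,0,0.06],"delta_rot":[0,0,0]}
    - {"gripper":1,"linear":[0,0,0.1],"delta_rot":[0,0,0]}
    - {"gripper":1,"linear":[0,0,0.12],"delta_rot":[0,0,0]}
    - {"gripper":1,"linear":[0,0,0.12],"delta_rot":[0,0,0]}

```text
clock: 23.75
position: [0.6528, -0.2494, 0.1689]
ee_rot: [0.003, -0.085, 0.996, -0.002]
contact_force: [0.4, 0.0, -0.2]
width: 0.0228
gripper_force: 29.4
```

send_rows:
  increments:
    - {"gripper":1,"linear":[-0.01,0.04,0],"delta_rot":[0,0,-0.05]}
    - {"gripper":1,"linear":[-0.02,0.085,0],"delta_rot":[0,0,-0.1]}
    - {"gripper":1,"linear":[-0.03,0.13,0],"delta_rot":[0,0,-0.15]}
    - {"gripper":1,"linear":[-0.04,0.175,0],"delta_rot":[0,0,-0.15]}
    - {"gripper":1,"linear":[-0.05,0.22,0],"delta_rot":[0,0,-0.15]}
    - {"gripper":1,"linear":[-0.06,0.265,0],"delta_rot":[0,0,-0.15]}
    - {"gripper":1,"linear":[-0.07,0.31,0],"delta_rot":[0,0,-0.15]}
    - {"gripper":1,"linear":[-0.08,0.355,0],"delta_rot":[0,0,-0.15]}

```text
clock: 24.55
position: [0.569, 0.1083, 0.1628]
ee_rot: [-0.001, -0.01, 1.0, -0.0]
contact_force: [0.8, -0.1, -0.5]
width: 0.0227
gripper_force: 29.5
```

send_rows:
  increments:
    - {"gripper":1,"linear":[-0.01,0.045,0],"delta_rot":[0,0,0]}
    - {"gripper":1,"linear":[-0.02,0.09,0],"delta_rot":[0,0,0]}
    - {"gripper":1,"linear":[-0.03,0.135,0],"delta_rot":[0,0,0]}
    - {"gripper":1,"linear":[-0.035,0.17,-0.02],"delta_rot":[0,0,0]}
    - {"gripper":1,"linear":[-0.035,0.181,-0.05],"delta_rot":[0,0,0]}
    - {"gripper":1,"linear":[-0.035,0.181,-0.08],"delta_rot":[0,0,0]}
    - {"gripper":1,"linear":[-0.035,0.181,-0.09],"delta_rot":[0,0,0]}
    - {"gripper":1,"linear":[-0.035,0.181,-0.09],"delta_rot":[0,0,0]}

```text
clock: 25.35
position: [0.5338, 0.2868, 0.0718]
ee_rot: [-0.003, -0.011, 1.0, -0.001]
contact_force: [-0.5, 0.3, -0.3]
width: 0.0229
gripper_force: 29.6
```

send_rows:
  increments:
    - {"gripper":1,"linear":[0,0,0],"delta_rot":[0,0,0]}
    - {"gripper":1,"linear":[0,0,0],"delta_rot":[0,0,0]}

```text
clock: 25.55
position: [0.537, 0.2877, 0.0758]
ee_rot: [0.001, -0.01, 1.0, 0.001]
contact_force: [-0.6, -0.3, -0.3]
width: 0.0232
gripper_force: 29.6
```

```bash
python3 -c "
from h import *
p,c=grab('wrist','w10.png');s=get_state();print(s['position'],s['ee_rot'],s['width'],s['contact_force'])
q=proj(c,[(.5035,.265,.006),(.5035,.309,.006),(.5715,.2665,.006),(.5715,.3105,.006)]);print(q)
z0=s['position'][2]-.0457
print('foot pred',proj(c,[(s['position'][0]-.026,s['position'][1]+k,z0+h) for k in(-.014,.014) for h in (0,.024)]))
g=cv2.cvtColor(p,cv2.COLOR_BGR2GRAY)
v=int(q[0,1])
for r in range(v-12,v+40,6): print(r,g[r,240:420:4])
hs=cv2.cvtColor(p,cv2.COLOR_BGR2HSV);m=(hs[...,1]>90)&(hs[...,0]>5)&(hs[...,0]<25);m[:v-5]=0;m[v+140:]=0;m[:,:270]=0;m[:,370:]=0
for r in range(v,v+80,5):
    k=np.flatnonzero(m[r]); print(r,k.min() if len(k) else None,k.max() if len(k) else None,len(k))"
```

```text
[0.53698462 0.2877011  0.07591578] [ 1.43700722e-03 -1.02241450e-02  9.99946534e-01  5.76143552e-04] 0.023247281662927197 [-0.13640465 -0.44968081 -0.34404652]
[[289.20951767 166.81044656]
 [350.78263924 168.03571862]
 [292.04394566 252.48491648]
 [348.24023121 253.47456038]]
foot pred [[299.23081301 186.07442845]
 [296.52755693 197.13047201]
 [342.58634759 186.91507835]
 [345.63537332 198.06807092]]
154 [217 218 221 221 222 137 221 227 228 230 229 211 227 229 228 228 227 228
 227 228 228 228 229 228 229 227 229 215 231 230 231 229 224 200 230 229
 226  92  86  60  47  50  90 108 166]
160 [216 216 218 220 220 155 210 227 228 229 230 204 225 224 224 227 225 224
 222 227 225 226 228 227 226 227 226 201 229 230 230 227 211 215 227 226
 219  88  84  57  49  53  77 123 119]
166 [209 210 214 213 200 163 194 226 228 230 228 160 103 105 106 108 107 107
 106 111 103 103 100 103  99 104  92 147 228 229 228 228 194 223 228 226
 221  84  79  55  49  48  49  49  47]
172 [ 64  66  60  59  63  57 160 211 226 229 228 171  80  81  89  86  86  87
  84  86  84  88  85  87  85  85  70 156 228 227 226 22
[... 542 characters left out ...]
 59 185 229 227 224 229 147 238 228 224
 131  85  64  50  49  52  49  49  44]
196 [ 56  48  52  61  51  58  73 147 148 147 149 131  63  60  54  55  41  48
  52  54  57  55  59  66  74  76  56 193 227 225 227 235 149 235 233 234
 132  80  56  48  49  50  50  46  45]
202 [ 51  56  53  49  55  52  65 139 145 147 148 129  58  58  66 112 137 146
 142 153 136 162 170 175 146 106  62 170 229 235 234 235 150 235 234 234
 105  79  52  45  44  48  47  50  43]
166 None None 0
171 None None 0
176 None None 0
181 None None 0
186 None None 0
191 None None 0
196 None None 0
201 296 340 45
206 294 342 49
211 294 342 49
216 295 342 48
221 295 342 48
226 295 341 47
231 295 341 47
236 296 341 46
241 297 342 46
```

send_rows:
  increments:
    - {"gripper":1,"linear":[-0.003,0,-0.01],"delta_rot":[0,0,0]}
    - {"gripper":1,"linear":[-0.003,0,-0.017],"delta_rot":[0,0,0]}
    - {"gripper":1,"linear":[-0.003,0,-0.021],"delta_rot":[0,0,0]}
    - {"gripper":1,"linear":[-0.003,0,-0.024],"delta_rot":[0,0,0]}
    - {"gripper":1,"linear":[-0.003,0,-0.0245],"delta_rot":[0,0,0]}
    - {"gripper":1,"linear":[-0.003,0,-0.0245],"delta_rot":[0,0,0]}

```text
clock: 26.2
position: [0.5324, 0.2875, 0.0519]
ee_rot: [0.0, -0.011, 1.0, -0.0]
contact_force: [-4.1, -1.9, 14.1]
width: 0.0233
gripper_force: 30.3
```

send_rows:
  increments:
    - {"gripper":0.2,"linear":[0,0,0.0005],"delta_rot":[0,0,0]}
    - {"gripper":-0.1,"linear":[0,0,0.0005],"delta_rot":[0,0,0]}
    - {"gripper":-0.2,"linear":[0,0,0.0005],"delta_rot":[0,0,0]}
    - {"gripper":-0.2,"linear":[0,0,0.0005],"delta_rot":[0,0,0]}
    - {"gripper":-0.2,"linear":[0,0,0.03],"delta_rot":[0,0,0]}
    - {"gripper":-0.2,"linear":[0,0,0.07],"delta_rot":[0,0,0]}
    - {"gripper":-0.2,"linear":[0,0,0.11],"delta_rot":[0,0,0]}
    - {"gripper":-0.2,"linear":[0,0,0.15],"delta_rot":[0,0,0]}

```text
clock: 27.0
position: [0.5325, 0.2877, 0.2009]
ee_rot: [-0.0, -0.011, 1.0, -0.0]
contact_force: [1.1, 0.2, 0.1]
width: 0.0511
gripper_force: 0.0
```

send_rows:
  increments:
    - {"gripper":-0.2,"linear":[-0.03,0,0.02],"delta_rot":[0,0,0]}
    - {"gripper":-0.2,"linear":[-0.06,0,0.04],"delta_rot":[0,0,0]}
    - {"gripper":-0.2,"linear":[-0.06,-0.03,0.05],"delta_rot":[0,0,0]}
    - {"gripper":-0.2,"linear":[-0.06,-0.04,0.05],"delta_rot":[0,0,0]}
    - {"gripper":-0.2,"linear":[-0.06,-0.04,0.05],"delta_rot":[0,0,0]}
    - {"gripper":-0.2,"linear":[-0.06,-0.04,0.05],"delta_rot":[0,0,0]}

```text
clock: 27.6
position: [0.4729, 0.2479, 0.2489]
ee_rot: [-0.001, -0.01, 1.0, 0.0]
contact_force: [0.3, -0.6, 0.2]
width: 0.0514
gripper_force: 0.0
```

```bash
cat > fin.py <<'E'
from h import *
p,c=grab('wrist','w11.png');s=get_state();print(s['position'],s['contact_force'],s['clock'])
hs=cv2.cvtColor(p,cv2.COLOR_BGR2HSV)
# recess and object sizes are known: (name, recess centre, half sizes object, heights, colour range)
T=[('stapler red',(.534,.3605),(.04),(0,150,110),(6,255,255)),('marker',(.5375,.211),(.02),(7,150,110),(20,255,255)),('stamp',(.536,.287),(.06),(7,70,90),(25,255,255)),('tape',(.54,.136),(.06),(14,20,170),(40,120,255))]
for n,(x,y),z,lo,hi in T:
    P=proj(c,[(x+a,y+b,z) for a in(-.088,.088) for b in(-.037,.037)])
    M=np.zeros(p.shape[:2],np.uint8);cv2.fillConvexPoly(M,cv2.convexHull(P.astype(np.int32)),255)
    m=cv2.morphologyEx(cv2.inRange(hs,lo,hi)&M,cv2.MORPH_OPEN,np.ones((3,3)))
    k=np.argwhere(m>0)[:,::-1]
    if len(k)<20: print(n,'none');continue
    for h in sorted({z,z+.02 if n=='stamp' else z,.03 if n=='stamp' else z}):
        w=back(c,k,h)[:,:2]; print(n,len(k),'z',h,'min',w.min(0).round(3),'max',w.max(0).round(3),'mean',w.mean(0).round(3))
E
python3 fin.py
```

```text
[0.47290566 0.24812076 0.24880074] [-0.60527099  0.43455501 -0.1243625 ] 27.65
stapler red 1413 z 0.04 min [0.461 0.349] max [0.622 0.397] mean [0.516 0.361]
marker 315 z 0.02 min [0.477 0.205] max [0.564 0.219] mean [0.513 0.21 ]
stamp 1037 z 0.03 min [0.505 0.27 ] max [0.615 0.318] mean [0.536 0.288]
stamp 1037 z 0.06 min [0.496 0.268] max [0.597 0.312] mean [0.524 0.284]
stamp 1037 z 0.08 min [0.49  0.267] max [0.585 0.308] mean [0.517 0.282]
tape 1260 z 0.06 min [0.451 0.109] max [0.607 0.149] mean [0.533 0.122]
```

```bash
python3 -c "
from h import *
p,c=grab('wrist')
a=proj(c,[(.49,.281,.006),(.60,.281,.006)]);print(a)
u=int(a[0,0])
for v in range(int(a[0,1])-4,int(a[0,1])+60,2):
    print(v,p[v,u-14],p[v,u],p[v,u+8],back(c,[(u,v)],.006)[0,0].round(3),back(c,[(u,v)],.03)[0,0].round(3))
v=int(proj(c,[(.52,.287,.03)])[0,1])
print(v,[(int(k),p[v,k].tolist(),back(c,[(k,v)],.006)[0,1].round(3).item(),back(c,[(k,v)],.03)[0,1].round(3).item()) for k in range(u-24,u+44,3)])
"
```

```text
[[344.74710185 179.84430538]
 [341.24868784 255.16216711]]
175 [239 236 236] [244 241 242] [243 240 241] 0.484 0.478
177 [238 237 236] [243 241 241] [243 241 241] 0.486 0.481
179 [238 236 237] [243 241 242] [241 240 238] 0.489 0.483
181 [235 234 234] [243 241 242] [242 240 239] 0.492 0.486
183 [236 233 234] [242 240 239] [242 239 240] 0.494 0.488
185 [238 236 236] [243 241 241] [242 239 240] 0.497 0.491
187 [235 233 233] [240 238 238] [240 238 237] 0.5 0.493
189 [228 224 224] [181 178 178] [181 175 179] 0.502 0.496
191 [219 214 215] [ 91  92 100] [ 97  95 106] 0.505 0.498
193 [220 216 217] [83 86 94] [83 81 92] 0.508 0.501
195 [216 210 212] [64 68 79] [64 69 80] 0.511 0.504
197 [228 224 224] [ 70  89 111] [ 77  98 128] 0.514 0.506
199 [232 227 227] [106 167 224] [109 177 232] 0.516 0.509
201 [226 221 222] [139 219 252] [130 205 246] 0.519 0.511
203 [224 219 220] [131 210 249] [130 204 245] 0.522 0.514
205 [202 198 198] [132 210 248] [124 200 244] 0.525 0.517
207 [152 149 152] [128 203 246] [126 202 245] 0.528 0.519
209 [123 122 126] [106 170 225] [126 200 245] 0.531 0.522
211 [124 12
[... 958 characters left out ...]
2, [74, 74, 82], 0.266, 0.264), (335, [73, 74, 83], 0.27, 0.268), (338, [87, 121, 167], 0.274, 0.272), (341, [120, 190, 241], 0.278, 0.276), (344, [128, 203, 246], 0.282, 0.279), (347, [135, 209, 248], 0.286, 0.283), (350, [125, 197, 242], 0.29, 0.287), (353, [128, 200, 244], 0.294, 0.291), (356, [126, 199, 243], 0.298, 0.295), (359, [113, 173, 229], 0.302, 0.298), (362, [93, 93, 97], 0.306, 0.302), (365, [238, 235, 235], 0.31, 0.306), (368, [241, 238, 238], 0.314, 0.31), (371, [240, 238, 237], 0.318, 0.314), (374, [220, 216, 215], 0.322, 0.317), (377, [239, 237, 236], 0.326, 0.321), (380, [241, 237, 235], 0.33, 0.325), (383, [187, 184, 185], 0.334, 0.329), (386, [80, 78, 90], 0.338, 0.333)]
```

```bash
python3 -c "
from rig import sign_off
print(sign_off())"
```

```text
the job is handed in; nothing more can be done
None
```

The stapler, tape dispenser, marker and rectangular stamp are each in their own recess, with release heights and camera checks consistent with all four lying flat; I did not touch the pen or the round stamp, and the job was handed in at about 28 s with no verdict shown.

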